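Refill the label printer's supply drawer

TASK

First stop the label printer's feed by setting its toggle switch upright to the centre, off. Then refill its supply drawer: pull the drawer well open, drop the used black cassette from it into the waste box, tip every standing ribbon carton over onto its plain broad face so that it lies with the white label up, and put all the cartons into the drawer, flat on its floor side by side, labels up. Finally slide the drawer fully shut, leaving the switch off and the other things on the desk where they are.

Things in the scene. Friction and masses are not known exactly. Their poses are not given: they have to be found in the camera images.
- switch (a joint): Feed switch: steel three-position toggle, a round bat 9 mm thick, 50 mm tall, on a grey box at the right front of the printer unit's top. Rad: 0 upright = off (centre); + leans to the unit's right (its -y) = forward, to 0.45; - leans left = reverse, to -0.45. It starts leaning right. Friction (under 1 N at the tip) holds it wherever it is left; no spring returns it.
- switch_pivot (a point): The toggle's pivot, at the foot of the bat, on top of the switch box, 120 mm above the desk (box 50 x 70 mm, 25 mm high, on the unit's top). Axes as the printer unit's; the toggle swings along y.
- printer: Label printer unit, fixed: grey drawer unit 260 deep x 376 wide x 95 mm high; a black printer 80 mm high stands on its back half, from 135 mm behind the front. Origin: middle of the unit's front (plane of the drawer opening), on the desk. x points from the front into the unit (away from the robot), y to its left, z up. Turned up to 7 degrees either way.
- drawer (a joint): The unit's supply drawer: how far it is out, in m; 0 = fully shut, stop at 0.165. It slides along the unit's x and comes out to -x, towards the robot. It starts 0.03 to 0.06 out, ajar; about 1.5 N of friction and light damping.
- drawer_floor (a point): Centre of the drawer's inner floor, moving with the drawer, 14 mm above the desk; axes as the unit's. Inside 158 (x) x 334 mm (y); walls 6 mm thick, 54 mm high above this floor; front panel 12 mm thick, its top 82 mm above the desk. The unit's top covers whatever lies behind the front plane.
- drawer_handle (a point): Middle of the drawer's steel bar handle: a bar along y, 120 mm long, about 10 mm thick, 35 mm in front of the front panel and 65 mm above the desk, open to fingers from above; moves with the drawer.
- cassette_center (a point): Middle of the used ribbon cassette lying loose on the drawer's floor: a flat black plastic box 62 (x) x 40 (y) x 22 mm (z) with two white hubs on top, 50 g; axes as its sides, z up. It rides with the drawer; at first it is under the unit's top.
- wastebox_floor (a point): Centre of the inner floor (4 mm above the desk) of the waste box, an open grey plastic box fixed to the desk at the right: 130 (x) x 120 mm (y) outside, 50 mm high, walls 4 mm.
- mouse: Bystander: black computer mouse, 105 x 60 x 35 mm; origin under its middle.
- calculator: Bystander: grey desk calculator, 150 x 110 x 25 mm; origin under its middle.
- handset: Bystander: black cordless phone lying on its back, 50 x 155 x 26 mm, long along y; origin under its middle.
- stapler: Bystander: dark stapler, 40 x 140 x 45 mm, long along y; origin under its middle.
- cup: Bystander: white drink cup with lid and red straw, 86 mm across, 120 mm high without the straw; origin under its middle.
- marker: Bystander: yellow highlighter, 18 x 115 x 14 mm, long along y; origin under its middle.
- tape: Bystander: black tape dispenser, 60 x 120 x 72 mm, long along y; origin under its middle.
- carton1: Ribbon carton (2 or 3 of the three are present): closed brown box 44 (x) x 56 (y) x 68 mm (z), about 0.18 kg, at first standing on end. Origin: centre of its underside when standing. x points out of the broad face with the white label, which wraps 10 mm over the top end on that side. Lying label up, x points up. Pushed level in its top 10 mm it tips; lower down it may slide.
- carton1_center (a point): Middle of carton1, 34 mm along its z from its origin, 22 mm from each broad face; axes as the carton's.
- carton2: Ribbon carton (2 or 3 of the three are present): closed brown box 44 (x) x 56 (y) x 68 mm (z), about 0.18 kg, at first standing on end. Origin: centre of its underside when standing. x points out of the broad face with the white label, which wraps 10 mm over the top end on that side. Lying label up, x points up. Pushed level in its top 10 mm it tips; lower down it may slide.
- carton2_center (a point): Middle of carton2, 34 mm along its z from its origin, 22 mm from each broad face; axes as the carton's.
- carton3: Ribbon carton (2 or 3 of the three are present): closed brown box 44 (x) x 56 (y) x 68 mm (z), about 0.18 kg, at first standing on end. Origin: centre of its underside when standing. x points out of the broad face with the white label, which wraps 10 mm over the top end on that side. Lying label up, x points up. Pushed level in its top 10 mm it tips; lower down it may slide.
- carton3_center (a point): Middle of carton3, 34 mm along its z from its origin, 22 mm from each broad face; axes as the carton's.
Not all that is in view belongs to the job. What is shaped like the carton1 but blue is not meant. What is shaped like the carton2 but green is not meant.

How it is judged:
By the outcome, as a careful person would: the job done as asked, in the order asked, and still so for the second after the job is handed in, with the robot touching nothing.
Of carton1, carton2, carton3 only 2 to 3 are there at a start; the rules pass over those that are not, and their reading is None.
At some moment in a run one of carton1, carton2, carton3 may be knocked a few centimetres aside while the robot is not near it.
It also fails if it takes over 210 s, if anything falls off the work surface, if the arm or the gripper's body presses on something with over 40 N, if the wrist force passes 120 N, or if a joint passes its speed limit or range.

ROBOT

A 6-joint arm with a two-finger parallel gripper is mounted at the origin on the work surface. World frame = base frame: x ahead of the robot, y to its left, z up, the work surface at z = 0. Lengths are in mm, angles in rad, forces in N, time in s.
With the tool pointing down it reaches from about 300 to 775 mm from the base axis. Payload 14.6 kg.
Tool frame: the origin (TCP) lies between the finger pads; the fingertips stand 19 mm ahead of it and the grasp point (between the pads) is the TCP; z points along the fingers, y is the line along which they close (so a half turn about z gives the same grasp; the last joint's range is limited). The gripper opens to 94 mm and grips with 3 to 60 N. Pads are 16 mm wide; open, the fingers measure 119 mm over their backs; the gripper's body (75 mm by 177 mm) begins 78 mm behind the grasp point.
Start: joints at [-1.412, 0.3, 1.521, -0, 1.321, -0.067], TCP at [123.131, -536.03, 224.446] pointing down, gripper open.
Joint ranges: [-3.03, 3.03], [-0.79, 2.21], [0.23, 2.52], [-1.04, 4.18], [0, 3.07], [-2.55, 2.55]. Speed limits (rad/s): [2.22, 2.22, 2.57, 3.14, 3.14, 3.14].

INTERFACE

Orientations are given as [roll, pitch, yaw] about the fixed x, y, z axes, in that order (R = Rz(yaw) Ry(pitch) Rx(roll)).
In Python, from cell import monitor, imaging, job, find_in, trace gives the robot as it stands. The module is installed in compiled form; this text tells all that it offers.
- The arm moves only by the tool arm_command, never from a script. Its argument "steps" is a list of rows, each a list of 5 numbers: the opening, from 0 (shut) to 1 (fully open), then the shift along the tool's x, y, z in mm, then the turn about the tool's z in degrees. In form: [[gripper, dx, dy, dz, turn], ...]. A call has 1 to 20 rows; each row is the pose to reach, as a shift and turn from the pose commanded when the call began, along the tool's axes at that moment; what a row does not reach only later rows make up. A row lasts 1/8 s, in which the tool goes at most 62.5 mm and 10.7 degrees, less where a joint would pass 70% of its speed; a pose out of reach is approached as far as the arm can. A call with a gripper value outside its range is refused whole. The fingers move at their own pace and stop on an object; "force" is the grip in N (left out, the last holds). Time passes only in rows, so rows that repeat a pose let the fingers close. It gives the time, the measured TCP pose, the force, the opening and the grip force at its end, in the units of the state.
- monitor.read_state(): the state, without advancing time (a new reading comes with each control period).
- imaging.camera(name): name is "scene" or "top" or "wrist"; returns a dict with "img" (420x560x3 uint8, red, green, blue), "mtx" (3x3 intrinsics, pixels), "view" (4x4, takes a point from world to camera coordinates). Camera axes: x right, y down, z forward; pixel columns grow to the right and rows downward; lengths in mm; the calibration is good to about 2 mm. The wrist camera is an equidistant fisheye: a pixel r from the principal point sees the ray r / f radians off the axis. A picture is of the moment at which its call begins. There is no depth.
- job.sign_off(): hands the job in; it is judged then, once.
Trained networks look in a picture, given as the dict that the camera call returned (one of the last four; its "shot" number tells which), for a name from the list of things; names that differ only in an ending like _2 or _b are one class to them, and where a whole thing is asked for, a point or a joint stands for the part that bears it (a point fixed in the world has none). Each returns a list of dicts, best first, with "p" (0 to 1); they miss things now and then, are a little off and sometimes report something else, mostly with a low value. They report only what shows in the picture. A call takes as long as a camera call. They do not tell look-alikes from the thing itself.
- find_in(picture, target): "rect" ([centre column, centre row, width, height] in pixels, round what is visible of it).
- trace(picture, target): "region" (420x560 bool, what is visible of it) and "rect" ([centre column, centre row, width, height] in pixels, round what is visible of it).
The state is a dict: "clock": time; "joints": joint angles; "qd": joint speeds; "effort": joint torques, N m; "eef_pos": TCP position; "eef_rot": TCP orientation; "wrist_force": force on the tool from outside, world axes, zero at the start; "moment": the same for the moment, N m; "finger_gap": finger opening in mm; "finger_force": force on a finger pad.
Only numpy, scipy, OpenCV 4.12 (cv2) and the standard library are available. Lean on these libraries where they do the work, as an engineer would, in place of code of your own. Each camera call takes 0.05 s, during which the arm holds its last target. There are 200 camera calls.

## Working session

There is one attempt and no reset: what is moved stays moved. The work goes in short steps, Python scripts to look and compute and a tool call to move; the robot and the scene stay as the last step left them, time stands still between calls to the robot, and variables do not carry over. Pictures are saved under pics/ and viewed, at most 14 in all, crops included, and the job is handed in when it is done.

Besides the shell and the picture viewer there is one more tool, called after "Call:" as name([rows], argument=value, ...), one row to a line, values as JSON. arm_command: Moves the arm, as the interface text tells. Its arguments: {"type":"object","properties":{"steps":{"type":"array","items":{"type":"array","items":{"type":"number"}}},"force":{"type":"number"}},"required":["steps"]}

```bash
mkdir -p pics; cat > h.py <<'E'
import numpy as np, cv2
from cell import monitor, imaging, job, find_in, trace
def save(c,n,crop=None,s=1):
    im=c["img"][:,:,::-1]
    if crop: im=im[crop[1]:crop[3],crop[0]:crop[2]]
    cv2.imwrite("pics/"+n,cv2.resize(im,None,fx=s,fy=s,interpolation=cv2.INTER_CUBIC))
def px(c,u,v,z):
    "pixel -> world point at height z"
    V=np.array(c["view"]);K=np.array(c["mtx"])
    d=V[:3,:3].T@np.linalg.solve(K,[u,v,1.]);o=-V[:3,:3].T@V[:3,3]
    return (o+d*(z-o[2])/d[2]).round(1)
def proj(c,p):
    V=np.array(c["view"]);q=np.array(c["mtx"])@(V[:3,:3]@np.array(p,float)+V[:3,3]);return (q[:2]/q[2]).round(1)
E
python3 - <<'E'
from h import *
s=monitor.read_state();print({k:np.round(v,3).tolist() for k,v in s.items()})
for n in("scene","top"):
    c=imaging.camera(n);save(c,n+"0.png",s=1.4)
    print(n,np.round(c["mtx"],1).tolist(),np.round(c["view"],3).tolist())
    for t in("carton1","cassette_center","switch","drawer","drawer_handle","printer","wastebox_floor","mouse","calculator","handset","stapler","cup","marker","tape"):
        try: print(t,[(round(float(d["p"]),2),np.round(d["rect"]).tolist()) for d in find_in(c,t)][:6])
        except Exception as e: print(t,e)
E
```

```text
{'clock': 0.0, 'joints': [-1.412, 0.3, 1.522, -0.0, 1.321, -0.067], 'qd': [-0.0, 0.002, 0.0, -0.0, -0.001, 0.0], 'effort': [-0.003, -53.181, -35.274, 0.071, 0.024, -0.0], 'eef_pos': [123.078, -535.797, 223.886], 'eef_rot': [-3.14, -0.0, 0.226], 'wrist_force': [0.332, 0.332, -0.084], 'moment': [0.022, 0.018, 0.015], 'finger_force': 0.0, 'finger_gap': 93.913}
scene [[536.9, 0.0, 276.1], [0.0, 536.9, 214.7], [0.0, 0.0, 1.0]] [[0.852, 0.523, 0.01, -434.513], [0.449, -0.722, -0.527, -226.831], [-0.268, 0.454, -0.85, 2001.958], [0.0, 0.0, 0.0, 1.0]]
carton1 [(0.96, [251.0, 260.0, 21.0, 29.0]), (0.67, [253.0, 345.0, 27.0, 28.0]), (0.62, [279.0, 229.0, 15.0, 27.0]), (0.61, [270.0, 203.0, 16.0, 24.0])]
cassette_center [(0.16, [282.0, 229.0, 11.0, 25.0])]
switch [(0.66, [190.0, 330.0, 56.0, 56.0])]
drawer [(0.55, [326.0, 162.0, 61.0, 82.0])]
drawer_handle [(0.89, [326.0, 158.0, 64.0, 80.0])]
printer [(0.6, [330.0, 260.0, 32.0, 32.0])]
wastebox_floor [(0.74, [190.0, 330.0, 54.0, 62.0])]
mouse [(0.68, [153.0, 299.0, 34.0, 24.0])]
calculator [(0.81, [141.0, 357.0, 60.0, 56.0]), (0.5, [252.0, 177.
[... 694 characters left out ...]
er []
switch []
drawer [(0.55, [187.0, 210.0, 108.0, 28.0])]
drawer_handle [(0.68, [189.0, 211.0, 104.0, 28.0])]
printer [(0.87, [192.0, 172.0, 108.0, 104.0])]
wastebox_floor [(0.74, [397.0, 220.0, 43.0, 39.0]), (0.71, [189.0, 211.0, 100.0, 24.0])]
mouse [(0.61, [394.0, 267.0, 22.0, 31.0])]
calculator [(0.87, [435.0, 242.0, 38.0, 43.0])]
handset [(0.9, [241.0, 264.0, 41.0, 20.0])]
stapler [(0.97, [283.0, 160.0, 35.0, 13.0])]
cup [(0.65, [335.0, 155.0, 26.0, 28.0])]
marker [(0.56, [346.0, 263.0, 31.0, 5.0]), (0.45, [192.0, 174.0, 109.0, 102.0]), (0.24, [119.0, 242.0, 16.0, 34.0]), (0.22, [281.0, 208.0, 17.0, 16.0])]
tape [(0.78, [118.0, 244.0, 18.0, 37.0]), (0.45, [316.0, 208.0, 17.0, 18.0])]
```

View pics/top0.png

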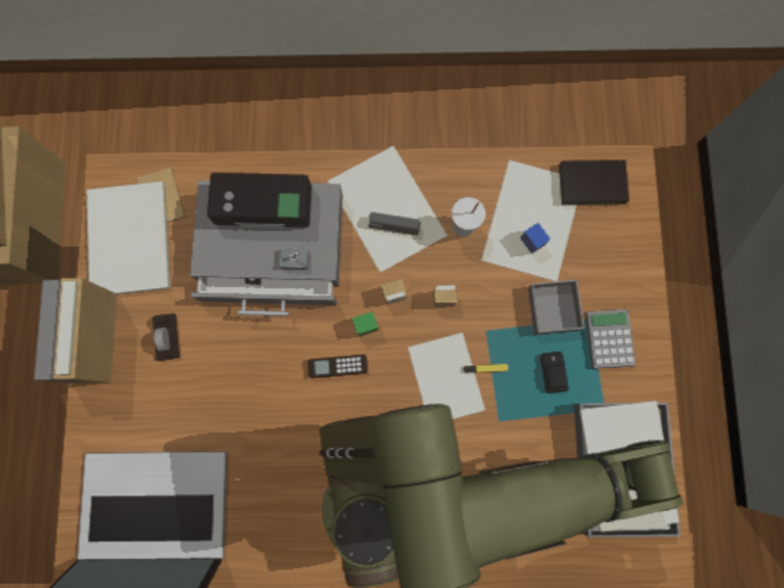

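View pics/scene0.png

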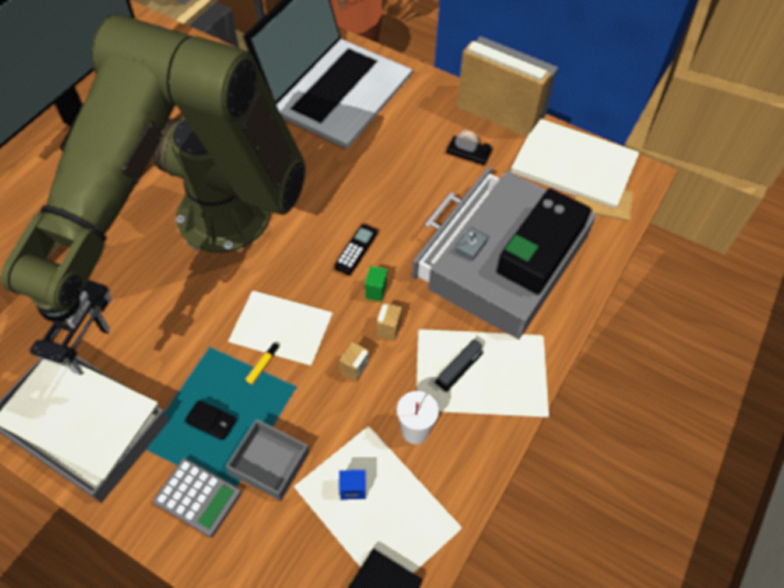

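The top view shows the printer at upper left (handle about (188,220) native) and two brown cartons at about (282,208) and (318,211). The green and blue boxes are decoys. The waste box is at (397,220), and the toggle is on its box at (209,183).

```bash
python3 - <<'E'
from h import *
c=imaging.camera("top");save(c,"top1.png",(130,120,350,280),3.6)
s=imaging.camera("scene");save(s,"scene1.png",(240,110,440,260),4)
def reg(cam,t,i=0):
    r=trace(cam,t)
    for d in r[:4]:
        m=d["region"].astype(np.uint8)
        if m.sum()==0: continue
        q=cv2.minAreaRect(cv2.findNonZero(m)); print(t,round(d["p"],2),np.round(cv2.boxPoints(q),1).tolist())
for t in("printer","carton1","drawer_handle","wastebox_floor","switch"):reg(c,t)
for n,u,v,z in(("sw",209,183,120),("wb rim",397,220,50),("handle",188,221,65),("unit front R",239,197,95),("unit front L",138,194,95)):print(n,px(c,u,v,z))
E
```

```text
printer 0.91 [[134.0, 221.0], [141.0, 119.19999694824219], [247.5, 126.5], [240.60000610351562, 228.1999969482422]]
carton1 0.79 [[309.0, 204.0], [326.0, 204.0], [326.0, 219.0], [309.0, 219.0]]
carton1 0.75 [[370.3999938964844, 168.5], [383.70001220703125, 157.89999389648438], [393.79998779296875, 170.5], [380.5, 181.1999969482422]]
carton1 0.69 [[271.20001220703125, 203.60000610351562], [286.79998779296875, 198.39999389648438], [291.70001220703125, 213.10000610351562], [276.1000061035156, 218.3000030517578]]
carton1 0.55 [[251.6999969482422, 227.1999969482422], [266.1000061035156, 221.8000030517578], [271.0, 235.0], [256.6000061035156, 240.39999389648438]]
drawer_handle 0.78 [[140.0, 199.0], [239.0, 199.0], [239.0, 223.0], [140.0, 223.0]]
drawer_handle 0.75 [[418.3999938964844, 222.1999969482422], [450.5, 219.8000030517578], [453.6000061035156, 261.5], [421.5, 263.8999938964844]]
wastebox_floor 0.95 [[376.70001220703125, 202.5], [413.8999938964844, 199.0], [417.3999938964844, 235.3000030517578], [380.1000061035156, 238.8000030517578]]
wastebox_floor 0.61 [[310.0, 204.0], [326.0, 204.0], [326.0, 218.0], [310.0, 218.0]]
sw [635.  187.9 120. ]
wb rim [ 503.9 -488.7   50. ]
handle [508.1 270.6  65. ]
unit front R [587.9  83.2  95. ]
unit front L [604.1 447.3  95. ]
```

View pics/top1.png

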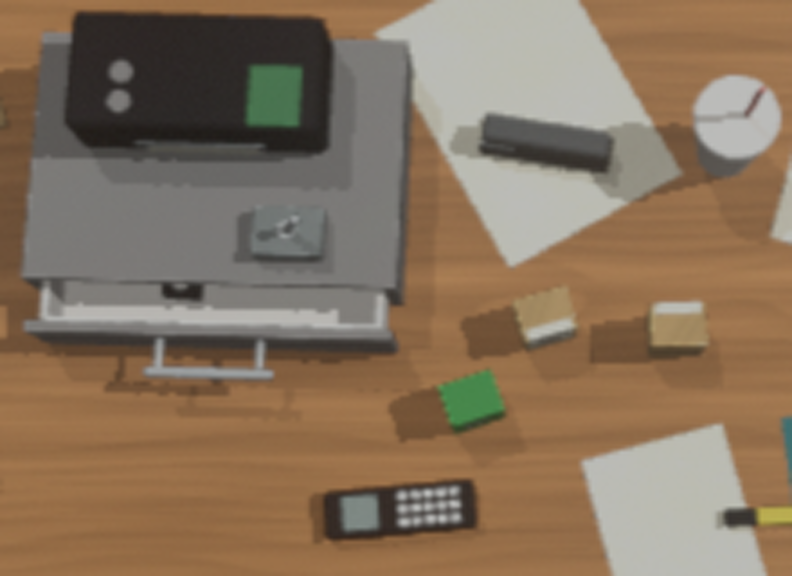

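View pics/scene1.png

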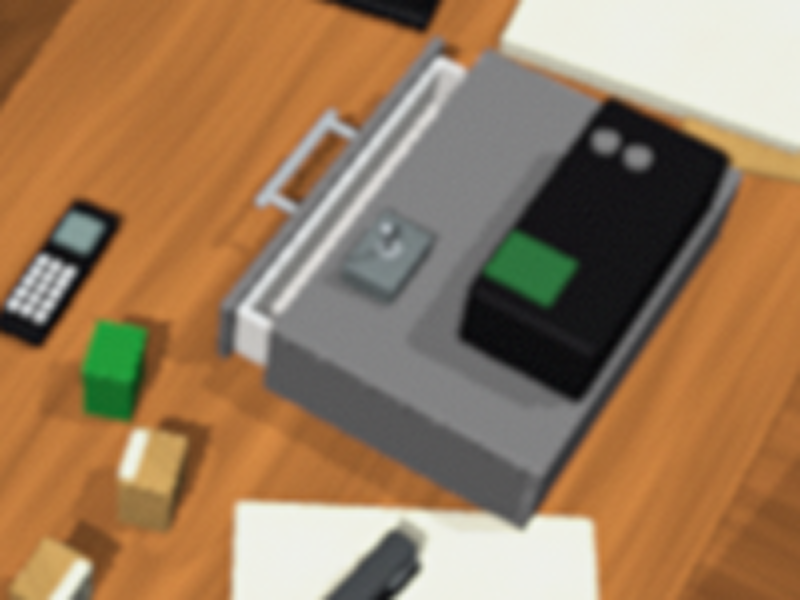

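The crop shows:
- **Unit:** front edge from crop pixel (22,276) to (400,290).
- **Switch:** box centred near (290,228).
- **Carton A:** at (545,318), label towards the robot.
- **Carton B:** at (678,328), label away from the robot.
- **Cassette:** its front peeks out at (182,292).

```bash
cat >> h.py <<'E'
def go(p,yaw):
    "shift (tool axes) and turn from the present measured pose to world p, yaw"
    s=monitor.read_state();y=s["eef_rot"][2];d=np.array(p,float)-s["eef_pos"]
    c,n=np.cos(y),np.sin(y)
    t=(-(np.degrees(yaw-y))+180)%360-180
    return "dx %.1f dy %.1f dz %.1f turn %.1f"%(c*d[0]+n*d[1], n*d[0]-c*d[1], -d[2], t)
E
python3 - <<'E'
from h import *
c=imaging.camera("top");s=imaging.camera("scene")
T=lambda u,v,z:px(c,130+u/3.6,120+v/3.6,z)
S=lambda u,v,z:px(s,240+u/4,110+v/4,z)
print("front L",T(22,276,95),"front R",T(402,288,95),"back R",T(410,42,95), "back L",T(45,33,95))
print("scene: front R",S(268,348,95),"backR",S(530,490,95),"front L",S(490,52,95))
print("sw box",T(290,228,120),S(390,250,120))
print("handle ends",T(147,372,65),T(272,375,65),S(263,200,65),S(335,113,65))
print("A top",T(545,311,68),S(166,455,68)); print("B top",T(678,323,68),S(66,568,68))
print("A label edge ends",T(528,334,68),T(576,318,68)); print("B label edge",T(652,303,68),T(702,303,68))
print("waste",px(c,397,218.8,50))
E
```

```text
front L [594.4 453.7  95. ] front R [576.8  73.6  95. ] back R [834.   65.8  95. ] back L [849.6 441.3  95. ]
scene: front R [589.8  65.4  95. ] backR [836.4  57.9  95. ] front L [600.5 455.8  95. ]
sw box [633.7 182.4 120. ] [634.9 191.2 120. ]
handle ends [500.4 332.7  65. ] [495.6 206.7  65. ] [498.8 218.8  65. ] [504.9 340.5  65. ]
A top [556.7 -68.5  68. ] [563.5 -54.5  68. ]
B top [ 542.6 -202.2   68. ] [ 550.2 -186.3   68. ]
A label edge ends [533.4 -51.1  68. ] [549.1 -99.7  68. ]
B label edge [ 563.4 -176.6   68. ] [ 562.7 -226.9   68. ]
waste [ 508.3 -489.    50. ]
```

Call:
arm_command([
  [1,0,0,-76,0],
  [1,0,0,-76,15],
  [1,660,-590,-76,15],
  [1,660,-590,-76,15],
  [1,660,-590,-76,15],
  [1,660,-590,-76,15],
  [1,660,-590,-76,15],
  [1,660,-590,-76,15],
  [1,660,-590,-76,15],
  [1,660,-590,-76,15],
  [1,660,-590,-76,15],
  [1,660,-590,-76,15],
  [1,660,-590,-76,15],
  [1,660,-590,-76,15],
  [1,660,-590,-76,15],
  [1,660,-590,-76,15],
  [1,660,-590,-76,15],
  [1,660,-590,-76,15],
])

```text
clock: 4.2
eef_pos: [634.2, 186.7, 299.9]
eef_rot: [3.141, 0.001, -0.035]
wrist_force: [-0.5, -0.2, -0.6]
finger_gap: 94.2
finger_force: 0.0
```

```bash
python3 - <<'E'
from h import *
s=monitor.read_state();print(s["eef_pos"],s["eef_rot"],s["clock"])
w=imaging.camera("wrist");save(w,"w1.png",s=1.4)
print(np.round(w["mtx"],1).tolist(),np.round(w["view"],3).tolist())
for t in("switch","drawer_handle","carton1"):
    print(t,[(round(float(d["p"]),2),np.round(d["rect"]).tolist()) for d in find_in(w,t)][:6])
E
```

```text
[634.21566522 186.70208699 299.93941088] [ 3.14121606e+00  7.03939659e-04 -3.54964415e-02] 4.2
[[325.2, 0.0, 278.0], [0.0, 325.2, 204.0], [0.0, 0.0, 1.0]] [[-0.036, -0.999, 0.001, 209.55], [-0.971, 0.035, 0.236, 565.911], [-0.236, 0.008, -0.972, 610.305], [0.0, 0.0, 0.0, 1.0]]
switch [(0.67, [284.0, 198.0, 22.0, 18.0])]
drawer_handle [(0.79, [223.0, 256.0, 267.0, 58.0]), (0.36, [540.0, 112.0, 40.0, 43.0])]
carton1 [(0.64, [513.0, 229.0, 47.0, 40.0]), (0.59, [446.0, 229.0, 53.0, 50.0]), (0.45, [414.0, 271.0, 13.0, 11.0])]
```

View pics/w1.png

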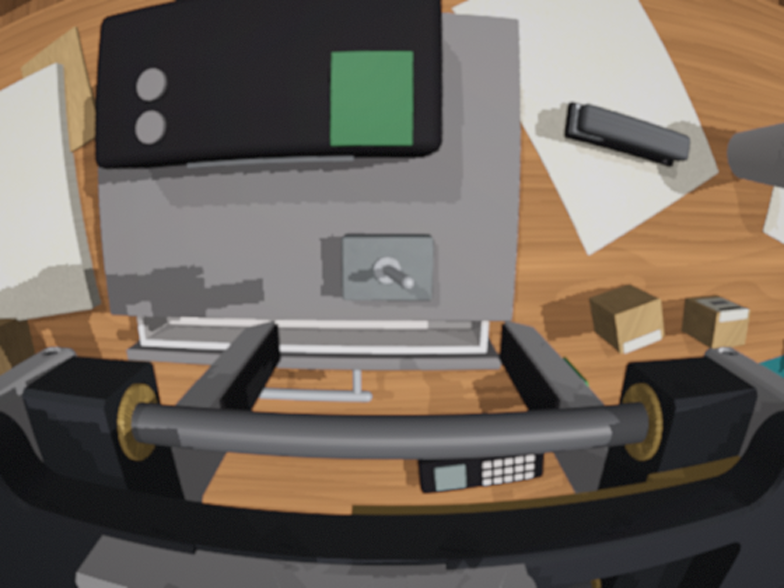

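```bash
cat >> h.py <<'E'
def wray(c,u,v,z):
    "fisheye pixel -> world point at height z"
    V=np.array(c["view"]);K=np.array(c["mtx"])
    a=np.array([(u-K[0,2])/K[0,0],(v-K[1,2])/K[1,1]]);r=np.linalg.norm(a)+1e-9
    d=V[:3,:3].T@np.r_[a/r*np.sin(r),np.cos(r)];o=-V[:3,:3].T@V[:3,3]
    return (o+d*(z-o[2])/d[2]).round(1)
E
python3 - <<'E'
from h import *
w=imaging.camera("wrist");save(w,"w2.png",(400,190,560,260),5)
W=lambda u,v,z:wray(w,u/1.4,v/1.4,z)
print("sw base",W(387,269,122)); print("box corners",W(343,234,120),W(432,236,120),W(434,301,120),W(343,300,120))
print("tip",W(409,283,165))
print("unit front",W(110,315,95),W(514,319,95),"backR",W(519,20,95))
print("panel top",W(130,354,82),W(497,358,82)); print("handle R end",W(370,398,65))
E
```

```text
sw base [632.1 187.5 122. ]
box corners [660.  219.7 120. ] [655.9 152.6 120. ] [605.  151.9 120. ] [608.5 222.7 120. ]
tip [630.8 172.6 165. ]
unit front [593.6 457.5  95. ] [578.8  79.8  95. ] backR [835.   70.4  95. ]
panel top [548.3 451.5  82. ] [537.6  90.6  82. ]
handle R end [493.7 209.8  65. ]
```

View pics/w2.png

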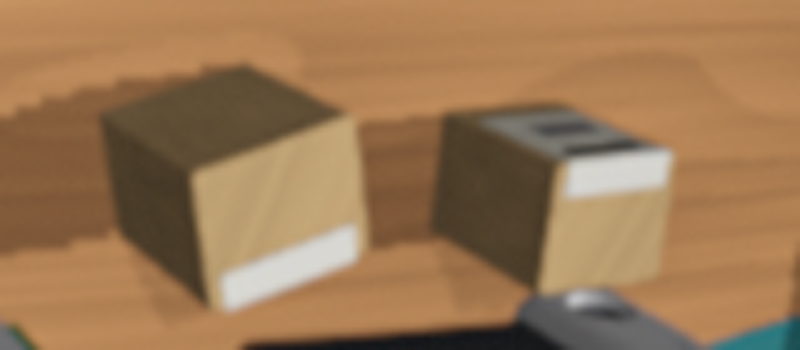

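Confirmed: carton A's label faces -x and carton B's faces +x. The switch pivot is at about (632.5, 187.3). I'll straddle the bat and close on it, which brings it upright.

Call:
arm_command([
  [1,-1.7,-0.6,50,0],
  [1,-1.7,-0.6,100,0],
  [1,-1.7,-0.6,148,0],
  [1,-1.7,-0.6,148,0],
  [0.4,-1.7,-0.6,148,0],
  [0.2,-1.7,-0.6,148,0],
  [0.1,-1.7,-0.6,148,0],
  [0,-1.7,-0.6,148,0],
  [0,-1.7,-0.6,148,0],
  [0,-1.7,-0.6,148,0],
  [0,-1.7,-0.6,148,0],
  [0,-1.7,-0.6,148,0],
], force=5)

```text
clock: 5.95
eef_pos: [632.7, 187.3, 152.5]
eef_rot: [3.141, -0.0, -0.036]
wrist_force: [0.4, -0.7, 0.9]
finger_gap: 17.0
finger_force: 0.5
```

Call:
arm_command([
  [0,0,0,0,0],
  [0,0,0,0,0],
  [0,0,0,0,0],
  [0,0,0,0,0],
  [0,0,0,0,0],
])

```text
clock: 6.58
eef_pos: [632.6, 187.7, 152.5]
eef_rot: [-3.141, -0.0, -0.036]
wrist_force: [0.8, 5.5, -0.4]
finger_gap: 9.0
finger_force: 5.0
```

Call:
arm_command([
  [0,0,-1,0,0],
  [0,0,-1,0,0],
  [0,0,-1,0,0],
])

```text
clock: 6.95
eef_pos: [632.6, 188.3, 152.4]
eef_rot: [3.141, 0.0, -0.036]
wrist_force: [1.7, 2.5, -0.5]
finger_gap: 8.7
finger_force: 5.0
```

Call:
arm_command([
  [0.4,0,0,0,0],
  [0.4,0,0,0,0],
  [0.5,0,0,0,0],
  [0.5,0,0,-60,0],
  [0.6,0,0,-120,0],
  [0.7,0,0,-148,0],
  [0.7,0,0,-148,0],
])

```text
clock: 7.82
eef_pos: [633.1, 188.4, 302.6]
eef_rot: [-3.141, -0.004, -0.036]
wrist_force: [-0.5, -1.1, -0.7]
finger_gap: 65.6
finger_force: 0.0
```

```bash
python3 - <<'E'
from h import *
w=imaging.camera("wrist");save(w,"w3.png",(220,150,340,240),6)
print(find_in(w,"switch")[:1], monitor.read_state()["eef_pos"])
V=np.array(w["view"]);K=np.array(w["mtx"])
for p in([632.5,187.3,122],[632.5,187.3,170]):
    q=V[:3,:3]@np.array(p)+V[:3,3];r=np.arctan2(np.hypot(q[0],q[1]),q[2]);print(K[:2,2]+K[0,0]*r*q[:2]/np.hypot(q[0],q[1]))
E
```

```text
[{'rect': [279.5, 197.8, 8.3, 17.0], 'p': 0.57}] [632.40412317 188.31685238 299.00801763]
[279.46451521 191.04230326]
[279.65562275 201.08956109]
```

View pics/w3.png

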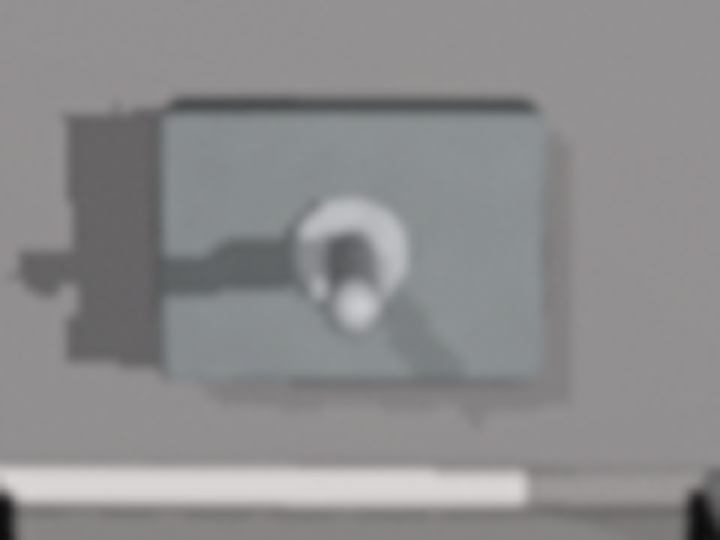

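The switch is upright: the tip at crop (355,305) sits directly over the collar at (352,255). Next I'll hook the handle with the closed fingers.

Call:
arm_command([
  [0,-60,-39,0,0],
  [0,-119,-78,0,0],
  [0,-119,-78,50,0],
  [0,-119,-78,100,0],
  [0,-119,-78,140,0],
  [0,-119,-78,140,0],
  [0,-119,-78,140,0],
  [0,-119,-78,180,0],
  [0,-119,-78,215,0],
  [0,-119,-78,230,0],
  [0,-119,-78,230,0],
])

```text
clock: 9.3
eef_pos: [516.9, 270.7, 71.1]
eef_rot: [-3.141, -0.0, -0.036]
wrist_force: [-0.9, -0.3, -0.4]
finger_gap: 0.5
finger_force: 0.0
```

Call:
arm_command([
  [0,-10,0,0,0],
  [0,-20,0,0,0],
  [0,-32,0,0,0],
  [0,-44,0,0,0],
  [0,-56,0,0,0],
  [0,-68,0,0,0],
  [0,-80,0,0,0],
  [0,-90,0,0,0],
  [0,-100,0,0,0],
  [0,-110,0,0,0],
  [0,-118,0,0,0],
  [0,-124,0,0,0],
  [0,-128,0,0,0],
  [0,-128,0,0,0],
])

```text
clock: 11.05
eef_pos: [389.1, 275.3, 70.5]
eef_rot: [-3.141, -0.002, -0.036]
wrist_force: [6.1, 0.2, -2.9]
finger_gap: 0.5
finger_force: 3.1
```

Call:
arm_command([
  [0,4,0,0,0],
  [0,4,0,-50,0],
  [0,4,0,-110,0],
  [0.7,4,0,-170,0],
  [0.7,4,0,-230,0],
  [0.7,4,0,-280,0],
  [0.7,4,0,-280,0],
  [0.7,4,0,-280,0],
])

```text
clock: 12.05
eef_pos: [392.4, 274.9, 349.2]
eef_rot: [3.141, 0.002, -0.036]
wrist_force: [-0.5, 0.0, -1.0]
finger_gap: 47.1
finger_force: 0.0
```

```bash
python3 - <<'E'
from h import *
w=imaging.camera("wrist");save(w,"w4.png",s=1.4)
print(monitor.read_state()["eef_pos"])
for t in("cassette_center","carton1","switch"):
  for d in trace(w,t)[:4]:
    m=d["region"].astype(np.uint8)
    if m.sum():
        b=cv2.boxPoints(cv2.minAreaRect(cv2.findNonZero(m)));z={"c":36}.get(t[0],36) if t!="carton1" else 68
        print(t,round(d["p"],2),np.round(b).tolist(),[wray(w,*q,z)[:2].tolist() for q in b],wray(w,*b.mean(0),z))
E
```

```text
[392.31677196 274.89018716 348.88726235]
cassette_center 0.74 [[233.0, 127.0], [235.0, 85.0], [264.0, 86.0], [262.0, 128.0]] [[461.2, 336.8], [523.0, 331.2], [518.6, 290.0], [457.1, 295.2]] [489.8 313.2  36. ]
carton1 0.95 [[454.0, 65.0], [500.0, 53.0], [507.0, 82.0], [461.0, 93.0]] [[554.8, 8.2], [586.3, -86.6], [540.4, -98.6], [512.0, -2.6]] [547.3 -42.1  68. ]
carton1 0.69 [[514.0, 75.0], [556.0, 75.0], [556.0, 103.0], [514.0, 103.0]] [[553.8, -115.3], [570.8, -228.5], [518.9, -225.4], [506.7, -113.0]] [ 536.6 -166.6   68. ]
carton1 0.65 [[417.0, 112.0], [464.0, 98.0], [473.0, 131.0], [426.0, 144.0]] [[479.7, 74.2], [504.6, -7.7], [455.9, -25.2], [433.1, 59.0]] [467.9  27.1  68. ]
```

View pics/w4.png

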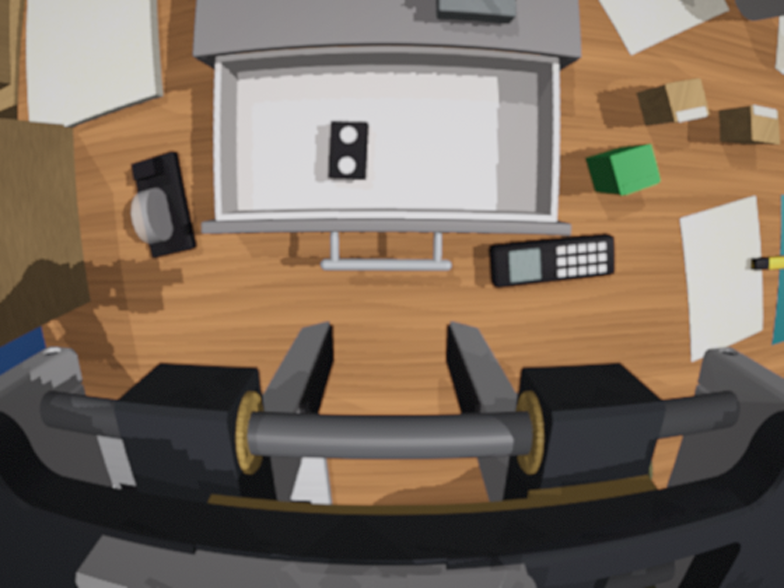

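The drawer is open and the cassette sits at image pixel (348,150), about (490, 313) in the world. Grasping it across its 40 mm side.

Call:
arm_command([
  [0.7,48,-21,20,1],
  [0.7,96,-41,60,2.5],
  [0.7,96,-41,120,2.5],
  [0.7,96,-41,180,2.5],
  [0.7,96,-41,235,2.5],
  [0.7,96,-41,270,2.5],
  [0.7,96,-41,295,2.5],
  [0.7,96,-41,311,2.5],
  [0.7,96,-41,311,2.5],
  [0.3,96,-41,311,2.5],
  [0.2,96,-41,311,2.5],
  [0.2,96,-41,311,2.5],
  [0.2,96,-41,311,2.5],
  [0.2,96,-41,311,2.5],
], force=15)

```text
clock: 14.0
eef_pos: [490.3, 312.8, 40.1]
eef_rot: [-3.141, -0.001, -0.08]
wrist_force: [-0.7, 0.2, 5.5]
finger_gap: 40.1
finger_force: 15.0
```

Call:
arm_command([
  [0.2,0,0,-40,0],
  [0.2,0,0,-90,0],
  [0.2,0,0,-150,0],
  [0.2,0,0,-200,0],
  [0.2,80,798,-200,-9],
  [0.2,80,798,-200,-9],
  [0.2,80,798,-200,-9],
  [0.2,80,798,-200,-9],
  [0.2,80,798,-200,-9],
  [0.2,80,798,-200,-9],
  [0.2,80,798,-200,-9],
  [0.2,80,798,-200,-9],
  [0.2,80,798,-200,-9],
  [0.2,80,798,-200,-9],
  [0.2,80,798,-200,-9],
  [0.2,80,798,-200,-9],
  [0.2,80,798,-200,-9],
  [0.2,80,798,-200,-9],
  [0.2,80,798,-200,-9],
  [0.2,80,798,-200,-9],
])

```text
clock: 16.5
eef_pos: [506.7, -488.1, 240.1]
eef_rot: [3.141, -0.0, 0.079]
wrist_force: [-0.5, 1.1, 0.1]
finger_gap: 39.5
finger_force: 15.0
```

```bash
python3 - <<'E'
from h import *
w=imaging.camera("wrist");save(w,"w5.png",s=1.4);c=imaging.camera("top");save(c,"top2.png",(130,120,350,280),3.6)
s=monitor.read_state();print(s["eef_pos"],s["eef_rot"],s["finger_gap"])
for t,z in(("wastebox_floor",50),("cassette_center",0),("mouse",30),("carton1",68)):
  for d in trace(w,t)[:4]:
    m=d["region"].astype(np.uint8)
    if m.sum():
        b=cv2.boxPoints(cv2.minAreaRect(cv2.findNonZero(m)))
        print(t,round(d["p"],2),np.round(b).tolist(),[wray(w,*q,z)[:2].tolist() for q in b],wray(w,*b.mean(0),z))
for d in trace(c,"carton1")[:4]: print(np.round(d["rect"],1),px(c,*d["rect"][:2],50))
E
```

```text
[ 506.69265277 -488.2981849   240.15783526] [ 3.14105452e+00 -4.92531544e-04  7.86039055e-02] 39.683157973664976
wastebox_floor 0.78 [[226.0, 126.0], [337.0, 126.0], [337.0, 232.0], [226.0, 232.0]] [[570.7, -426.9], [580.2, -545.7], [461.6, -559.1], [451.8, -432.6]] [ 517.3 -490.8   50. ]
cassette_center 0.66 [[226.0, 230.0], [227.0, 125.0], [338.0, 126.0], [336.0, 231.0]] [[437.7, -424.8], [571.9, -420.1], [580.9, -555.5], [446.7, -568.7]] [ 510.7 -492.     0. ]
cassette_center 0.63 [[240.0, 189.0], [315.0, 189.0], [315.0, 296.0], [240.0, 296.0]] [[492.7, -441.1], [500.1, -535.0], [348.7, -552.3], [340.5, -447.4]] [ 425.5 -493.6    0. ]
mouse 0.85 [[217.0, 293.0], [242.0, 274.0], [285.0, 330.0], [260.0, 349.0]] [[359.8, -419.2], [391.1, -451.0], [308.7, -512.5], [271.4, -480.3]] [ 335.7 -464.9   30. ]
mouse 0.46 [[223.0, 230.0], [226.0, 123.0], [338.0, 126.0], [335.0, 233.0]] [[447.0, -426.3], [574.5, -423.7], [581.2, -550.9], [453.6, -561.7]] [ 515.4 -490.4   30. ]
carton1 0.91 [[31.0, 129.0], [91.0, 127.0], [93.0, 164.0], [32.0, 166.0]] [[565.2, -172.0], [566.0, -271.3], [524.4, -273.3], [519.1, -173.1]] [ 543.6 -226.4   68. ]
carton1 0.88 [[219.0, 1.0], [259.0, -21.0], [290.0, 34.0], [250.0, 56.0]] [[705.7, -410.9], [734.1, -450.0], [671.8, -487.2], [644.6, -449.0]] [ 687.5 -449.7   68. ]
carton1 0.85 [[-0.0, 117.0], [26.0, 117.0], [26.0, 154.0], [0.0, 154.0]] [[584.1, -108.1], [581.4, -162.9], [534.0, -162.7], [533.7, -107.3]] [ 558.3 -136.9   68. ]
[381.2 170.8  23.   19.4] [ 689.7 -441.4   50. ]
[316.5 213.9  17.3   9.8] [ 530.4 -196.6   50. ]
[280.4 207.4  21.7  15.1] [556.5 -64.9  50. ]
[259.8 231.8  12.8  13.4] [467.2  11.2  50. ]
```

View pics/w5.png

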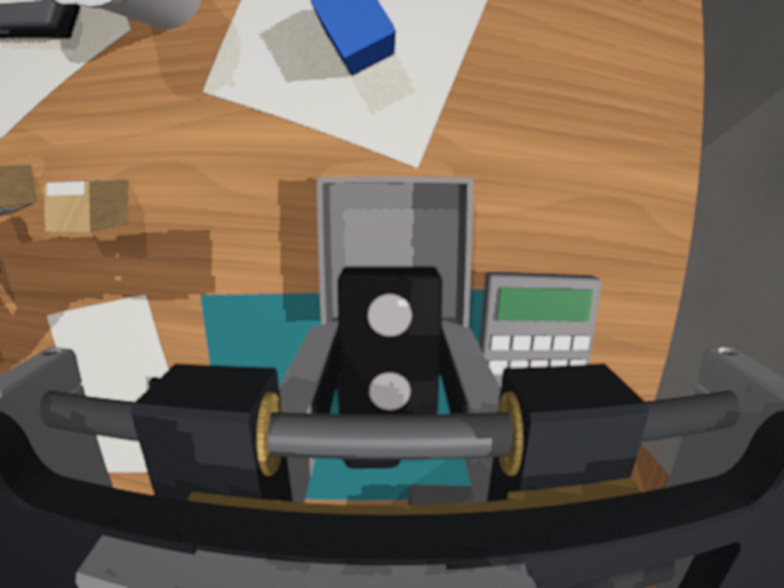

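The cassette is held at image pixel (390,370), over the waste box, whose centre is about (508,-488). Lowering and releasing.

Call:
arm_command([
  [0.2,0,0,50,0],
  [0.2,0,0,100,0],
  [0.2,0,0,150,0],
  [0.2,0,0,185,0],
  [0.2,0,0,204,0],
  [0.2,0,0,204,0],
  [0.65,0,0,204,0],
  [0.65,0,0,204,0],
  [0.65,0,0,204,0],
  [0.65,0,0,150,0],
  [0.65,0,0,95,0],
  [0.65,0,0,40,0],
  [0,0,0,-30,0],
  [0,0,0,-60,0],
  [0,0,0,-60,0],
])

```text
clock: 18.73
eef_pos: [506.6, -489.6, 303.5]
eef_rot: [3.137, -0.004, 0.077]
wrist_force: [-0.1, -0.1, -0.0]
finger_gap: 34.5
finger_force: 0.0
```

```bash
python3 - <<'E'
from h import *
w=imaging.camera("wrist");save(w,"w6.png",(0,80,400,260),2)
s=monitor.read_state();print(s["eef_pos"],s["eef_rot"],s["finger_gap"])
for d in find_in(w,"cassette_center")[:2]:print(d["p"],wray(w,*d["rect"][:2],15))
c=imaging.camera("top")
for d in find_in(c,"carton1")[:5]: print(np.round(d["rect"],1),px(c,*d["rect"][:2],50))
E
```

```text
[ 506.38113807 -489.27403337  300.59696159] [ 3.13987007e+00 -1.38477054e-03  7.74823477e-02] 30.426711093682854
0.63 [ 507.2 -490.1   15. ]
[381.4 167.4  24.5  21.5] [ 702.8 -442.8   50. ]
[260.6 231.9  13.9  15.2] [466.8   8.3  50. ]
[281.2 206.7  17.7  15.5] [559.  -67.9  50. ]
[316.9 214.1  13.1  12.6] [ 529.7 -198.    50. ]
```

View pics/w6.png

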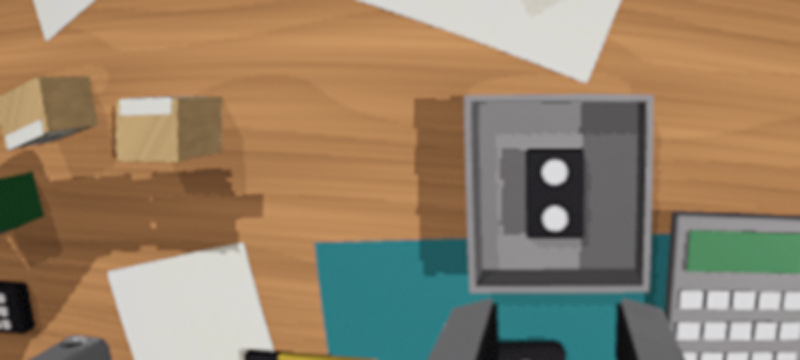

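The cassette lies inside the waste box, at crop (555,193). Carton B's top is at crop (148,129) with its label edge on the far side. Computing the push for B.

```bash
python3 - <<'E'
from h import *
w=imaging.camera("wrist");c=imaging.camera("top")
W=lambda u,v:wray(w,u/2,80+v/2,68)
b=[W(118,98),W(178,98),W(178,161),W(116,160)];print(b,np.mean(b,0))
a=[W(35,82),W(45,132),W(5,150)];print(a)
for n,z in(("stapler",45),("marker",14),("cup",120)):
  for d in find_in(c,n)[:1]:r=d["rect"];print(n,px(c,r[0],r[1],z),px(c,r[0]-r[2]/2,r[1]+r[3]/2,0),px(c,r[0]+r[2]/2,r[1]+r[3]/2,0))
print(go((595,-200,300),0.0), go((595,-200,79),0.0))
E
```

```text
[array([ 562.5, -176.7,   68. ]), array([ 561.8, -230.7,   68. ]), array([ 519.1, -230.8,   68. ]), array([ 518.4, -174.3,   68. ])] [ 540.45  -203.125   68.   ]
[array([576.9, -87.3,  68. ]), array([538.5, -99. ,  68. ]), array([524.5, -48.1,  68. ])]
stapler [738.8 -75.   45. ] [728.5  -6.2  -0. ] [ 726.5 -143.8    0. ]
cup [ 724.7 -257.9  120. ] [ 692.6 -224.7    0. ] [ 691.2 -316.1    0. ]
dx 110.9 dy -281.4 dz -1.2 turn 4.4 dx 110.9 dy -281.4 dz 219.8 turn 4.4
```

Call:
arm_command([
  [0,55,-140,0,2],
  [0,111,-278,0,4.4],
  [0,111,-278,0,4.4],
  [0,111,-278,0,4.4],
  [0,111,-278,0,4.4],
  [0,111,-278,50,4.4],
  [0,111,-278,100,4.4],
  [0,111,-278,150,4.4],
  [0,111,-278,190,4.4],
  [0,111,-278,219,4.4],
  [0,111,-278,219,4.4],
  [0,111,-278,219,4.4],
])

```text
clock: 20.68
eef_pos: [596.1, -203.7, 81.9]
eef_rot: [3.141, -0.002, 0.001]
wrist_force: [0.9, 0.5, 0.0]
finger_gap: 0.5
finger_force: 0.0
```

Call:
arm_command([
  [0,-10,0,0,0],
  [0,-20,0,0,0],
  [0,-26,0,0,0],
  [0,-32,0,0,0],
  [0,-38,0,0,0],
  [0,-44,0,0,0],
  [0,-50,0,0,0],
  [0,-55,0,0,0],
  [0,-60,0,0,0],
  [0,-65,0,0,0],
  [0,-70,0,0,0],
  [0,-74,0,0,0],
  [0,-74,0,0,0],
  [0,-74,0,0,0],
  [0,-74,0,0,0],
  [0,-60,0,-50,0],
  [0,-60,0,-110,0],
  [0,-60,0,-170,0],
  [0,-60,0,-220,0],
  [0,-60,0,-220,0],
])

```text
clock: 23.18
eef_pos: [536.3, -203.8, 304.5]
eef_rot: [3.139, -0.006, 0.001]
wrist_force: [-0.9, -0.3, -0.9]
finger_gap: 0.5
finger_force: 0.0
```

```bash
python3 - <<'E'
from h import *
w=imaging.camera("wrist");save(w,"w7.png",s=1.4)
s=monitor.read_state();print(s["eef_pos"],s["eef_rot"],s["finger_gap"])
for d in trace(w,"carton1")[:5]:
    m=d["region"].astype(np.uint8)
    if m.sum():
        b=cv2.boxPoints(cv2.minAreaRect(cv2.findNonZero(m)));print(np.round(b).tolist(),[wray(w,*q,44)[:2].tolist() for q in b])
E
```

```text
[ 535.75748053 -203.57224092  301.62995178] [ 3.14047955e+00 -2.39836420e-03  7.64032496e-04] 0.45067880876388444
[[101.0, 219.0], [152.0, 199.0], [165.0, 233.0], [114.0, 252.0]] [[481.0, 59.2], [510.1, -28.5], [461.2, -43.6], [428.0, 44.6]]
[[145.0, 158.0], [196.0, 141.0], [208.0, 174.0], [156.0, 192.0]] [[567.3, -21.8], [587.9, -97.3], [543.4, -111.1], [520.6, -35.4]]
[[416.0, 65.0], [457.0, 41.0], [479.0, 80.0], [438.0, 104.0]] [[697.8, -391.6], [743.0, -460.8], [689.2, -499.0], [646.0, -426.5]]
[[255.0, 189.0], [295.0, 189.0], [295.0, 232.0], [255.0, 232.0]] [[523.5, -174.0], [523.5, -226.7], [464.1, -227.4], [464.1, -173.0]]
```

View pics/w7.png

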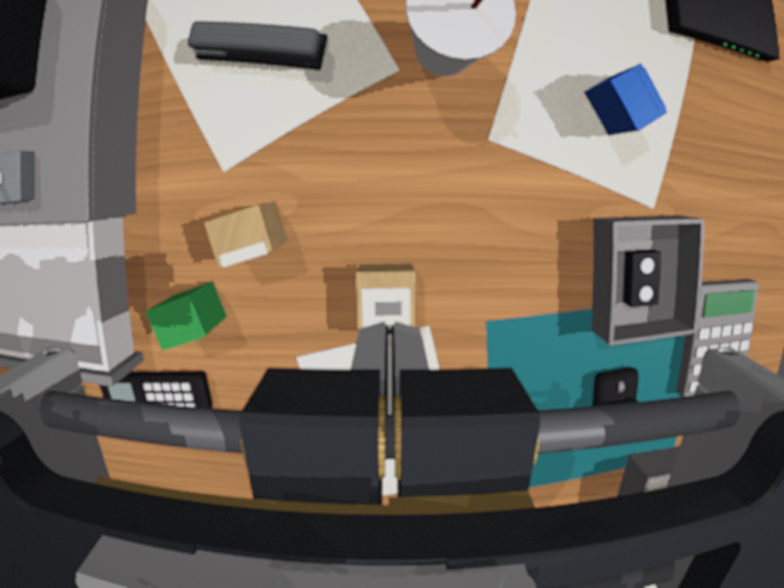

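B now lies label up at image (387,300). A still stands at (243,232), with its label edge towards the robot.

```bash
python3 - <<'E'
from h import *
w=imaging.camera("wrist")
W=lambda u,v:wray(w,u/1.4,v/1.4,68)
a=[W(205,222),W(262,205),W(271,240),W(219,266)];print(a,np.mean(a,0))
p=np.array([551,-68]);d=np.array([.964,.265])
q=p-60*d;print(q,go((*q,300),.268),go((*q,81),.268))
E
```

```text
[array([567. , -35.6,  68. ]), array([580.3, -91.4,  68. ]), array([549. , -98.5,  68. ]), array([526. , -46.9,  68. ])] [555.575 -68.1    68.   ]
[493.16 -83.9 ] dx -42.0 dy -119.5 dz -0.9 turn -15.3 dx -42.0 dy -119.5 dz 218.1 turn -15.3
```

Call:
arm_command([
  [0,-21,-60,0,-8],
  [0,-42,-119,0,-15.3],
  [0,-42,-119,0,-15.3],
  [0,-42,-119,50,-15.3],
  [0,-42,-119,100,-15.3],
  [0,-42,-119,150,-15.3],
  [0,-42,-119,190,-15.3],
  [0,-42,-119,218,-15.3],
  [0,-42,-119,218,-15.3],
  [0,-42,-119,218,-15.3],
])

```text
clock: 24.58
eef_pos: [493.7, -84.9, 83.1]
eef_rot: [3.141, -0.0, 0.267]
wrist_force: [-0.9, -0.1, 0.3]
finger_gap: 0.4
finger_force: 0.0
```

Call:
arm_command([
  [0,12,0,0,0],
  [0,22,0,0,0],
  [0,30,0,0,0],
  [0,36,0,0,0],
  [0,42,0,0,0],
  [0,48,0,0,0],
  [0,54,0,0,0],
  [0,59,0,0,0],
  [0,64,0,0,0],
  [0,69,0,0,0],
  [0,74,0,0,0],
  [0,79,0,0,0],
  [0,79,0,0,0],
  [0,79,0,0,0],
  [0,60,0,0,0],
  [0,40,0,-50,0],
  [0.5,0,0,-110,0],
  [1,-50,0,-170,0],
  [1,-100,0,-220,0],
  [1,-100,0,-220,0],
])

```text
clock: 27.08
eef_pos: [395.5, -111.3, 304.9]
eef_rot: [3.14, -0.003, 0.267]
wrist_force: [0.7, -0.0, -0.8]
finger_gap: 37.1
finger_force: 0.0
```

```bash
python3 - <<'E'
from h import *
w=imaging.camera("wrist");save(w,"w8.png",s=1.4)
s=monitor.read_state();print(s["eef_pos"],s["eef_rot"],s["finger_gap"],s["clock"])
for d in trace(w,"carton1")[:5]:
    m=d["region"].astype(np.uint8)
    if m.sum():
        b=cv2.boxPoints(cv2.minAreaRect(cv2.findNonZero(m)));print(np.round(b).tolist(),[wray(w,*q,44)[:2].tolist() for q in b])
E
```

```text
[ 394.88585626 -111.80076465  307.25606484] [ 3.13762868 -0.00478717  0.2669948 ] 41.12593893449752 27.125
[[255.0, 0.0], [297.0, 0.0], [297.0, 42.0], [255.0, 42.0]] [[620.0, -18.8], [634.4, -71.9], [575.7, -87.5], [561.6, -35.4]]
[[177.0, 82.0], [228.0, 79.0], [231.0, 117.0], [179.0, 120.0]] [[487.0, 52.0], [505.5, -15.2], [458.0, -31.2], [438.3, 35.7]]
[[328.0, 152.0], [343.0, 102.0], [388.0, 115.0], [373.0, 165.0]] [[447.4, -164.9], [515.7, -164.9], [518.6, -228.4], [448.5, -228.8]]
[[499.0, 50.0], [541.0, 40.0], [549.0, 74.0], [507.0, 84.0]] [[684.4, -381.9], [749.0, -468.9], [697.8, -499.6], [637.5, -409.7]]
```

View pics/w8.png

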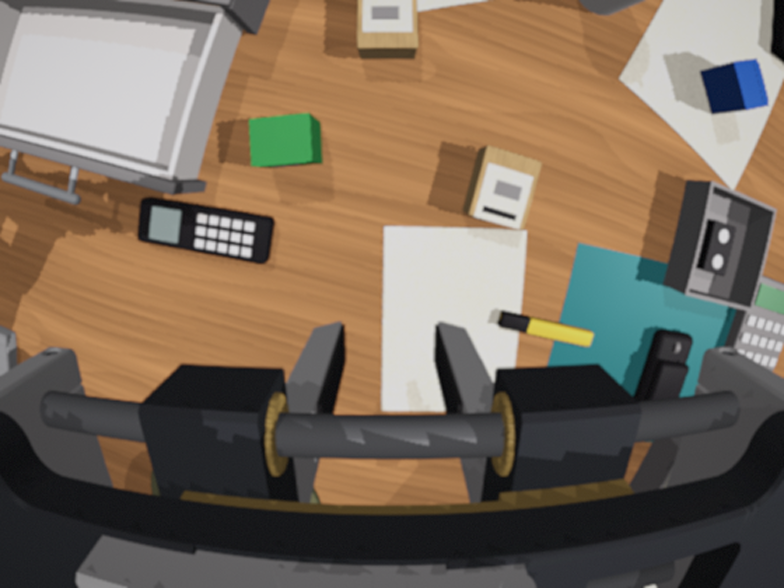

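Both cartons lie label up: A at image (388,15), B at (505,187). Picking up B.

```bash
python3 - <<'E'
from h import *
print(go((483,-200.5,30),0.0))
E
```

```text
dx 60.3 dy 108.7 dz 275.2 turn 15.3
```

Call:
arm_command([
  [1,30,54,0,8],
  [1,60,109,0,15.3],
  [1,60,109,60,15.3],
  [1,60,109,120,15.3],
  [1,60,109,180,15.3],
  [1,60,109,225,15.3],
  [1,60,109,255,15.3],
  [1,60,109,274,15.3],
  [1,60,109,274,15.3],
  [0.6,60,109,274,15.3],
  [0.45,60,109,274,15.3],
  [0.4,60,109,274,15.3],
  [0.4,60,109,274,15.3],
  [0.4,60,109,274,15.3],
  [0.4,60,109,274,15.3],
], force=20)

```text
clock: 29.05
eef_pos: [483.8, -200.3, 28.8]
eef_rot: [3.141, -0.0, 0.001]
wrist_force: [-0.6, -0.1, 4.2]
finger_gap: 55.7
finger_force: 20.0
```

Call:
arm_command([
  [0.4,0,0,-30,0],
  [0.4,0,0,-80,0],
  [0.4,0,0,-130,0],
  [0.4,16,-50,-160,1],
  [0.4,16,-110,-160,2.2],
  [0.4,16,-170,-160,2.2],
  [0.4,16,-230,-160,2.2],
  [0.4,16,-290,-160,2.2],
  [0.4,16,-350,-160,2.2],
  [0.4,16,-400,-160,2.2],
  [0.4,16,-400,-160,2.2],
  [0.4,16,-400,-110,2.2],
  [0.4,16,-400,-65,2.2],
  [0.4,16,-400,-35,2.2],
  [0.4,16,-400,-22,2.2],
  [0.4,16,-400,-16,2.2],
  [0.4,16,-400,-16,2.2],
])

```text
clock: 31.18
eef_pos: [499.8, 199.7, 45.1]
eef_rot: [-3.141, -0.001, -0.038]
wrist_force: [0.1, 0.3, -1.7]
finger_gap: 56.1
finger_force: 20.0
```

Call:
arm_command([
  [0.4,0,0,2,0],
  [0.4,0,0,2,0],
  [0.8,0,0,2,0],
  [0.8,0,0,2,0],
  [0.8,0,0,2,0],
  [0.8,0,0,-50,0],
  [0.9,0,0,-110,0],
  [1,0,0,-170,0],
  [1,0,50,-230,-5],
  [1,0,110,-250,-15],
  [1,0,170,-250,-17],
  [1,0,230,-250,-17],
  [1,0,260,-250,-17],
  [1,0,260,-250,-17],
  [1,0,260,-250,-17],
])

```text
clock: 33.05
eef_pos: [489.6, -59.6, 294.5]
eef_rot: [-3.141, -0.0, 0.259]
wrist_force: [-0.7, 0.2, 0.1]
finger_gap: 93.8
finger_force: 0.0
```

```bash
python3 - <<'E'
from h import *
w=imaging.camera("wrist")
s=monitor.read_state();print(s["eef_pos"],s["eef_rot"],s["finger_gap"],s["clock"])
for d in trace(w,"carton1")[:6]:
    m=d["region"].astype(np.uint8)
    if m.sum():
        b=cv2.boxPoints(cv2.minAreaRect(cv2.findNonZero(m)));print(round(d["p"],2),w["img"][d["region"]].mean(0).round(),np.round(b).tolist(),[wray(w,*q,44)[:2].tolist() for q in b])
E
```

```text
[489.60626605 -59.19419772 294.46528463] [-3.14146009e+00 -5.61014439e-05  2.59816730e-01] 94.04721541411988 33.1
0.85 [ 44.  68. 116.] [[516.0, 105.0], [559.0, 105.0], [559.0, 144.0], [516.0, 144.0]] [[699.7, -376.6], [742.3, -476.9], [679.6, -498.0], [642.6, -395.1]]
0.76 [ 62. 144.  77.] [[196.0, 162.0], [246.0, 159.0], [248.0, 200.0], [198.0, 203.0]] [[485.6, 49.4], [504.7, -13.1], [453.0, -28.8], [432.3, 34.8]]
0.71 [191. 180. 162.] [[274.0, 58.0], [318.0, 58.0], [318.0, 111.0], [274.0, 111.0]] [[637.9, -14.6], [652.9, -67.6], [586.7, -85.0], [572.1, -32.0]]
0.63 [151. 139. 121.] [[73.0, 151.0], [84.0, 99.0], [131.0, 109.0], [120.0, 161.0]] [[458.4, 240.4], [535.6, 236.5], [534.5, 155.8], [461.7, 157.4]]
0.15 [150. 148. 148.] [[-0.0, 0.0], [226.0, 0.0], [226.0, 220.0], [0.0, 220.0]] [[687.7, 493.4], [702.1, 66.3], [419.6, -6.2], [304.0, 402.2]]
```

```bash
python3 - <<'E'
from h import *
print(go((612.5,-50,30),0.26))
E
```

```text
dx 121.0 dy 22.9 dz 264.5 turn 0.0
```

Call:
arm_command([
  [1,60,11,0,0],
  [1,121,23,0,0],
  [1,121,23,55,0],
  [1,121,23,110,0],
  [1,121,23,165,0],
  [1,121,23,215,0],
  [1,121,23,245,0],
  [1,121,23,264,0],
  [1,121,23,264,0],
  [0.6,121,23,264,0],
  [0.45,121,23,264,0],
  [0.4,121,23,264,0],
  [0.4,121,23,264,0],
  [0.4,121,23,264,0],
  [0.4,121,23,264,0],
])

```text
clock: 35.02
eef_pos: [612.5, -51.3, 30.8]
eef_rot: [3.142, -0.0, 0.259]
wrist_force: [-2.0, 0.1, 5.1]
finger_gap: 56.3
finger_force: 20.0
```

Call:
arm_command([
  [0.4,0,0,-40,0],
  [0.4,0,0,-100,0],
  [0.4,0,0,-160,0],
  [0.4,-40,0,-210,0],
  [0.4,-60,-60,-210,5],
  [0.4,-60,-120,-210,10],
  [0.4,-50,-180,-210,17],
  [0.4,-40,-240,-210,17],
  [0.4,-30,-300,-210,17],
  [0.4,-20,-350,-210,17],
  [0.4,-10,-402,-210,17],
  [0.4,-10,-402,-210,17],
  [0.4,-10,-402,-150,17],
  [0.4,-10,-402,-95,17],
  [0.4,-10,-402,-50,17],
  [0.4,-10,-402,-25,17],
  [0.4,-10,-402,-13,17],
  [0.4,-10,-402,-13,17],
])

```text
clock: 37.28
eef_pos: [500.2, 334.1, 43.6]
eef_rot: [3.141, -0.0, -0.038]
wrist_force: [0.7, -0.1, -2.4]
finger_gap: 55.8
finger_force: 20.0
```

Release, retreat and look.

Call:
arm_command([
  [0.8,0,0,0,0],
  [0.8,0,0,0,0],
  [0.8,0,0,0,0],
  [0.8,0,0,-60,0],
  [0.8,-40,20,-120,0],
  [0.5,-80,40,-180,0],
  [0,-120,61,-240,0],
  [0,-120,61,-280,0],
  [0,-120,61,-280,0],
  [0,-120,61,-280,0],
])

```text
clock: 38.52
eef_pos: [377.6, 278.4, 323.4]
eef_rot: [-3.141, -0.001, -0.038]
wrist_force: [-1.2, -0.2, -1.5]
finger_gap: 28.8
finger_force: 0.0
```

```bash
python3 - <<'E'
from h import *
w=imaging.camera("wrist");save(w,"w9.png",s=1.4)
s=monitor.read_state();print(s["eef_pos"],s["eef_rot"],s["finger_gap"],s["clock"])
c=imaging.camera("top")
for d in find_in(c,"carton1")[:6]:
    u,v=np.round(d["rect"][:2]).astype(int);print(round(d["p"],2),u,v,c["img"][v-3:v+4,u-3:u+4].mean((0,1)).round())
E
```

```text
[377.59611667 278.30624396 322.21291144] [ 3.14073338e+00  1.23005176e-03 -3.77424945e-02] 24.54742605701445 38.575
0.8 173 224 [158. 158. 152.]
0.68 382 169 [ 62.  86. 150.]
0.59 209 226 [150. 150. 144.]
0.56 260 230 [ 69. 130.  73.]
```

View pics/w9.png

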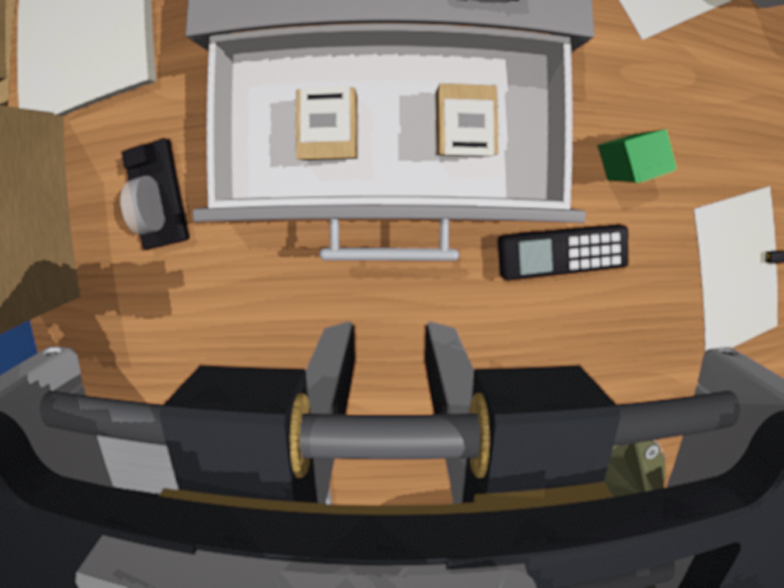

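Both cartons lie flat with labels up, at image (325,122) and (467,120). The drawer is clear, so I'll push it shut at the handle bar.

Call:
arm_command([
  [0,-30,0,0,0],
  [0,-30,0,60,0],
  [0,-30,0,120,0],
  [0,-30,0,180,0],
  [0,-30,0,230,0],
  [0,-30,0,253,0],
  [0,-30,0,253,0],
  [0,-30,0,253,0],
])

```text
clock: 39.67
eef_pos: [347.9, 279.6, 70.9]
eef_rot: [-3.141, -0.0, -0.038]
wrist_force: [1.3, 0.3, 0.4]
finger_gap: 0.3
finger_force: 0.0
```

Call:
arm_command([
  [0,6,0,0,0],
  [0,12,0,0,0],
  [0,20,0,0,0],
  [0,30,0,0,0],
  [0,40,0,0,0],
  [0,50,0,0,0],
  [0,60,0,0,0],
  [0,70,0,0,0],
  [0,80,0,0,0],
  [0,90,0,0,0],
  [0,100,0,0,0],
  [0,110,0,0,0],
  [0,120,0,0,0],
  [0,130,0,0,0],
  [0,140,0,0,0],
  [0,148,0,0,0],
  [0,156,0,0,0],
  [0,160,0,0,0],
  [0,160,0,0,0],
])

```text
clock: 42.05
eef_pos: [507.8, 273.5, 70.5]
eef_rot: [-3.141, -0.001, -0.038]
wrist_force: [-0.2, -0.0, -0.4]
finger_gap: 0.5
finger_force: 0.0
```

Call:
arm_command([
  [0,4,0,0,0],
  [0,8,0,0,0],
  [0,11,0,0,0],
  [0,14,0,0,0],
  [0,16,0,0,0],
  [0,16,0,0,0],
])

```text
clock: 42.8
eef_pos: [523.7, 272.8, 70.5]
eef_rot: [-3.142, -0.0, -0.038]
wrist_force: [0.1, -0.3, -0.2]
finger_gap: 0.6
finger_force: 0.0
```

Call:
arm_command([
  [0,2,0,0,0],
  [0,4,0,0,0],
  [0,6,0,0,0],
  [0,8,0,0,0],
  [0,8,0,0,0],
])

```text
clock: 43.42
eef_pos: [525.2, 272.7, 70.3]
eef_rot: [3.138, 0.016, -0.037]
wrist_force: [-52.2, -3.8, 32.2]
finger_gap: 0.3
finger_force: 26.7
```

Call:
arm_command([
  [0,-8,0,0,0],
  [0,-20,0,0,0],
  [0,-35,0,0,0],
  [0,-60,0,-60,0],
  [0,-80,0,-120,0],
  [0,-100,0,-180,0],
  [0,-120,0,-240,0],
  [0,-120,0,-250,0],
  [0,-120,0,-250,0],
])

```text
clock: 44.55
eef_pos: [411.7, 277.0, 320.5]
eef_rot: [-3.141, -0.001, -0.038]
wrist_force: [0.2, -0.4, -0.9]
finger_gap: 0.4
finger_force: 0.0
```

```bash
python3 - <<'E'
from h import *
w=imaging.camera("wrist");save(w,"w10.png",s=1.4)
s=monitor.read_state();print(s["eef_pos"],s["eef_rot"],s["wrist_force"],s["clock"])
for p in(w,):
    for d in find_in(p,"switch")[:1]:print(d)
E
```

```text
[411.57384255 276.89375165 319.10713284] [ 3.14084506e+00  1.06594383e-03 -3.79188358e-02] [-0.22269221  0.09590202 -0.80360553] 44.6
{'rect': [279.1, 65.3, 283.9, 42.5], 'p': 0.59}
```

View pics/w10.png

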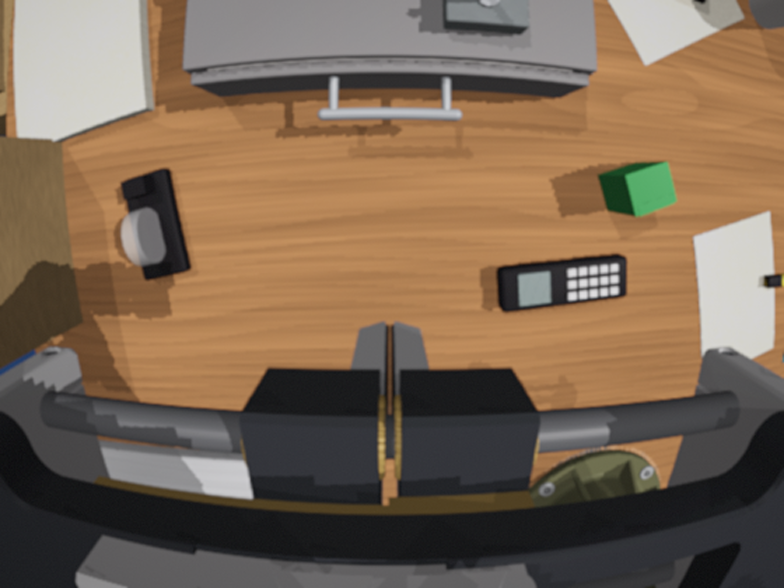

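The drawer front sits flush under the unit's edge, around image rows 70-90, so it is fully shut. The switch was never touched again, and the other items are where they were.

```bash
python3 -c "
from cell import job;print(job.sign_off())"
```

```text
the job is handed in; nothing more can be done
None
```

The job is handed in: switch upright at off, cassette in the waste box, both cartons that were present lying flat and label up in the drawer, and the drawer pushed shut to its stop.

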